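# Shim the rocking balance

### The job

The bench balance rocks because its front right levelling foot is seized in its thread and hangs clear of the bench. Pick up the plastic wedge, push it thin end first under that foot until it jams tight, but not so far that another foot lifts, and let go of it; then press down on the balance's case above that foot to make sure that it no longer rocks. The balance must stay where it stands; do not touch its weighing plate or disturb the other things on the bench.

Things in the scene. Friction and masses are not known exactly. Their poses are not given: they have to be found in the camera images.
- balance: white laboratory balance, 200 mm deep (x) by 180 wide (y), about 2.7 kg, loose on the bench. Origin at bench level under its middle; +x to its rear, +y to its left, z up; display and keys in front. Case from 22 to 46 mm height (flat deck), rear housing to 60 mm. Four screw feet at x +/-80, y +/-70 mm; the case reaches 20 mm past their axes. A front corner's deck is free of display and keys beyond 46 mm from the centre line.
- corner (a point): point on the case's flat deck (46 mm above the bench) straight above the axis of the seized front right foot (x -80, y -70 mm); press here. That foot, a black rubber disc 24 mm across and 8 mm thick, flat below, does not give; it hangs 2.5 to 10 mm above the bench, differently each time and not reported. Until shimmed, about 3 N down here makes the balance rock. Axes as the balance's.
- wedge_heel (a point): centre of the wedge's heel, where to grip it across its 30 mm width: half-way up, 10 mm above its flat underside. The heel is a block 30 mm long and 20 high; its back face is 15 mm behind this point, the thin end 85 mm ahead (+x). Pushed under the foot it meets almost no force at first, then within about 5 mm of travel some 10 N (jammed); beyond about 18 N it starts to lift another foot or to shove the balance.
- wedge_tip (a point): middle of the thin end of the wedge, at the level of its underside; axes as the wedge's.
- wedge: grey plastic wedge, 100 mm long, 30 wide, 45 g; origin in the middle of its flat underside, +x to the thin end, z up. Behind, a heel 30 mm long and 20 high; then a finely ribbed ramp 70 mm long that falls evenly from 13.2 to 1.5 mm (1 in 6). Friction with foot and bench is about 0.6, so it stays where it has jammed.
- foot_front_left: front left foot of the balance (black rubber disc, 24 mm across); origin at the centre of its underside. It is the foot that lifts first if the wedge is driven too far.
- plate: round steel weighing plate on the rear housing of the balance, 116 mm across, 4.5 mm thick, top 69 mm above the bench; origin at the centre of its underside. Not to be touched.
- lab_timer: bystander: small white timer lying flat, 64 x 64 x 18 mm; origin at the centre of its underside.
- dropper_c: bystander: small white bottle with a red cap, 33 mm across, 72 mm high, standing to the right of the balance; origin at the centre of its underside.
- forceps: bystander: steel forceps lying flat, 16 x 130 x 9 mm; origin at the centre of the underside.
- marker_black: bystander: marker pen lying flat, 16 x 133 x 18 mm; origin at the centre of the underside.
- bench_pad: bystander: notebook lying flat with a pen on it, 148 x 109 x 15 mm; origin at the centre of the underside.

How it is judged:
On the way, in this order (a step that is already met when the one before it is completed fails the run):
1. the wedge is jammed under the seized foot and let go: it bears on the balance with more than 2 N, and the front left foot still carries more than 1 N (contact force between wedge and balance above 2 N and contact force between foot_front_left and anything else above 1 N and contact force between each of the arm, the fingers and wedge below 0.1 N and contact force between the fingers and balance below 0.5 N), for 0.3 s.
2. the case is pressed down above the seized foot with more than 4 N, within 40 mm of the marked point, and does not rock (tilt below 0.012 rad) (contact force between the fingers and balance above 4 N and horizontal distance between the grasp point and corner below 0.04 m and contact force between wedge and balance above 2 N and angle between balance's own z axis and vertical below 0.012 rad), for 0.2 s.
At the end, for the whole second after the job is handed in: The wedge lies flat (0.06 rad), thin end within 60 mm of the seized foot's axis, let go, bearing on the balance with more than 2 N; the front left foot still carries more than 1 N; the balance is level (0.01 rad), within 4 mm of where it stood, and all is at rest (contact force between wedge and balance above 2 N and contact force between foot_front_left and anything else above 1 N and angle between balance's own z axis and vertical below 0.01 rad and distance of balance from where it was at the start of the episode below 0.004 m and angle between wedge's own z axis and vertical below 0.06 rad and horizontal distance between wedge_tip and corner below 0.06 m and linear speed of each of balance, wedge below 0.01 m/s); the robot touches nothing.
It fails at once if the balance is shoved more than 10 mm out of its place (distance of balance from where it was at the start of the episode above 0.01 m).
It fails at once if the weighing plate is touched (more than 1 N) (contact force between anything else and plate above 1 N).
It fails at once if the wedge is rammed: more than 40 N between it and the balance (contact force between wedge and balance above 40 N).
It fails at once if a bystander is moved more than 40 mm (distance of any of lab_timer, dropper_c, forceps, marker_black, bench_pad from where it was at the start of the episode above 0.04 m).
It fails at once if the small bottle is knocked over (angle between dropper_c's own z axis and vertical above 0.5 rad).
It also fails if it takes over 58 s, if anything falls off the work surface, if the arm or the gripper's body presses on something with over 40 N, if the wrist force passes 120 N, or if a joint passes its speed limit or range.

### The arm

A 7-joint arm with a two-finger parallel gripper is mounted at the origin on a cart in front of the work surface, level with it; the furniture and walls round the work are solid. World frame = base frame: x ahead of the robot, y to its left, z up, the work surface at z = 0. Lengths are in m, angles in rad, forces in N, time in s.
With the tool pointing down it reaches from about 0.425 to 0.925 m from the base axis. Payload 6.8 kg.
Tool frame: the origin (TCP) lies midway between the tips of the shut fingers; the grasp point (between the pads) lies grip_point_offset behind it (grip_point_offset is the distance from the TCP to the grasp point, in m); z points along the fingers, y is the direction in which the jaws open and shut (so a half turn about z gives the same grasp; the last joint's range is limited). The gripper opens to 88 mm and grips with 3 to 60 N. Pads are 20 mm wide; open, the fingers measure 115 mm over their backs; the gripper's body (75 mm by 178 mm) begins 61 mm behind the grasp point.
Start: joints at [1.087, 0.477, 0.022, 1.555, -0.011, 1.109, -0.083], TCP at [0.248, -0.628, 0.223] pointing down, gripper open.
Joint ranges: [-2.96, 2.96], [-0.34, 2.1], [-1.41, 1.46], [0.24, 2.44], [-1.37, 4.51], [0.17, 1.92], [-2.96, 2.96]. Speed limits (rad/s): [2.39, 2.39, 3.14, 3.14, 3.14, 3.14, 3.14].

### API

Orientations are given as a rotation vector (axis times angle).
In Python, from workcell import get_state, read_camera, camera_model, close_job, grip_point_offset gives the robot as it stands. The module is installed in compiled form; this text tells all that it offers.
- The arm moves only by the tool arm_command, never from a script. Its argument "steps" is a list of rows, each an object with "travel": the shift along the tool's x, y, z in m, a list of three; "twist": the turn, a rotation vector about the tool's x, y, z in degrees, a list of three; "grip": the closure, from 0 (fully open) to 1 (shut). In form: [{"travel": [dx, dy, dz], "twist": [rx, ry, rz], "grip": grip}, ...]. A call has 1 to 12 rows; each row is the pose to reach, as a shift and turn from the pose commanded when the call began, along the tool's axes at that moment; what a row does not reach only later rows make up. A row lasts 1/10 s, in which the tool goes at most 50 mm and 8.59 degrees, less where a joint would pass 70% of its speed; a pose out of reach is approached as far as the arm can. A call with a gripper value outside its range is refused whole. The fingers move at their own pace and stop on an object; "squeeze" is the grip in N (left out, the last holds). Time passes only in rows, so rows that repeat a pose let the fingers close. It gives the time, the measured TCP pose, the force and the opening at its end, in the units of the state.
- get_state(): the state, without advancing time (a new reading comes with each control period).
- read_camera(name): name is "scene" or "top" or "wrist"; returns (picture, depth): 480x640x3 uint8, red, green, blue; 480x640 float32, m along the optical axis (not along the pixel's ray), 0 where there is no reading.
- camera_model(name): a dict with "fx", "fy", "cx", "cy" (pixels), "k1" (the pictures are not rectified: a ray, as slopes to the right and down, at radius r is drawn at 1 + k1 r^2 times it, then the intrinsics apply), "T" (4x4, takes a point from camera to world coordinates). Camera axes: x right, y up, looking along -z (the intrinsics and any distortion apply to the point x, -y, -z); pixel columns grow to the right and rows downward; lengths in m; the calibration is good to about 2 mm. A picture is of the moment at which its call begins: read the wrist's pose just before it. camera_model takes no time and is no camera call; for the wrist camera it gives the pose at the moment of the call.
- close_job(): hands the job in, once; it reports no verdict.
The state is a dict: "clock": time; "joint_positions": joint angles; "joint_vel": joint speeds; "tau": joint torques, N m; "tool_pos": TCP position; "tool_rot": TCP orientation; "wrist_force": force on the tool from outside, world axes, zero at the start; "ft_torque": the same for the moment, N m; "finger_gap": opening from 0.0 (shut) to 1.0 (fully open).
Only numpy, scipy, OpenCV 4.12 (cv2) and the standard library are available. Lean on these libraries where they do the work, as an engineer would, in place of code of your own. Each camera call takes 0.05 s, during which the arm holds its last target.

## Working session

There is one attempt and no reset: what is moved stays moved. The work goes in short steps, Python scripts to look and compute and a tool call to move; the robot and the scene stay as the last step left them, time stands still between calls to the robot, and variables do not carry over. Pictures are saved under pics/ and viewed, and the job is handed in when it is done.

Besides the shell and the picture viewer there is one more tool, called after "Call:" by a JSON object that holds its "fn" and its "kwargs". arm_command: Moves the arm, as the interface text tells. Its arguments: {"type":"object","properties":{"steps":{"type":"array"},"squeeze":{"type":"number"}},"required":["steps"]}

```bash
mkdir -p pics
cat > h.py <<'E'
import numpy as np, cv2
from workcell import *
def unproj(m,u,v,d=None,z=None):
    x=(u-m['cx'])/m['fx'];y=(v-m['cy'])/m['fy']
    x0,y0=x,y
    for _ in range(20):
        s=1+m['k1']*(x*x+y*y); x,y=x0/s,y0/s
    T=np.array(m['T']); r=T[:3,:3]@np.array([x,-y,-1.]); o=T[:3,3]
    if d is None: d=(z-o[2])/r[2]
    return o+d*r
def proj(m,p):
    T=np.array(m['T']); q=T[:3,:3].T@(np.array(p)-T[:3,3])
    x=q[0]/-q[2]; y=-q[1]/-q[2]; s=1+m['k1']*(x*x+y*y)
    return m['cx']+m['fx']*x*s, m['cy']+m['fy']*y*s
def snap(n,f):
    m=camera_model(n); im,d=read_camera(n)
    cv2.imwrite(f'pics/{f}.png',im[:,:,::-1]); np.savez(f'pics/{f}.npz',im=im,d=d,**{k:np.array(v) for k,v in m.items()})
    return m,im,d
def load(f):
    a=np.load(f'pics/{f}.npz'); return {k:a[k] for k in('fx','fy','cx','cy','k1','T')},a['im'],a['d']
E
python3 - <<'E'
from h import *
print(grip_point_offset,get_state())
for n in('scene','top','wrist'):
    m,_,_=snap(n,n+'0'); print(n,m['fx'],m['k1'],np.round(m['T'],3).tolist())
E
```

```text
0.0187 {'clock': 0.0, 'joint_positions': array([ 1.08691874,  0.47776762,  0.02232569,  1.55644213, -0.01152889,
        1.10930915, -0.08309369]), 'joint_vel': array([-3.78476729e-04, -6.58279222e-04, -6.73629325e-04, -1.13826274e-03,
        3.51321923e-04,  7.26935445e-04, -9.09769040e-06]), 'tau': array([ 4.61343116e-04, -5.82864547e+01,  1.53494809e+00, -2.72616488e+01,
       -5.43392077e-02,  1.70542637e-02,  1.78926457e-04]), 'tool_pos': array([ 0.24750156, -0.6273361 ,  0.22170717]), 'tool_rot': array([-3.08457993e+00, -5.86519704e-01,  6.81660401e-04]), 'wrist_force': array([-0.23639651,  0.21726671, -0.49463814]), 'ft_torque': array([ 0.00037328, -0.02305225,  0.02813216]), 'finger_gap': 1.0020348410232842}
scene 517.0684647985946 0.02501529819458571 [[0.988, 0.098, -0.12, 0.402], [-0.154, 0.513, -0.845, -1.434], [-0.022, 0.853, 0.521, 0.83], [0.0, 0.0, 0.0, 1.0]]
top 492.70252149584337 -0.13921309790832737 [[-0.137, 0.968, -0.209, 0.325], [-0.991, -0.134, 0.027, -0.185], [-0.001, 0.211, 0.978, 1.261], [0.0, 0.0, 0.0, 1.0]]
wrist 421.42819904461993 -0.07771494971619375 [[0.367, 0.891, 0.267, 0.321], [-0.93, 0.352, 0.105, -0.599], [-0.001, -0.287, 0.958, 0.383], [0.0, 0.0, 0.0, 1.0]]
```

View pics/scene0.png

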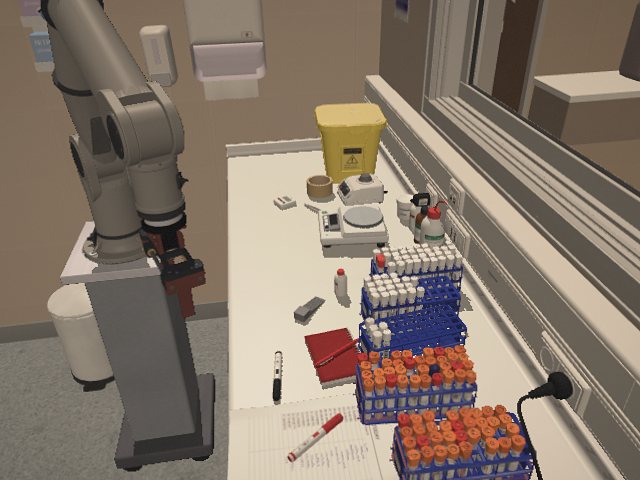

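View pics/top0.png

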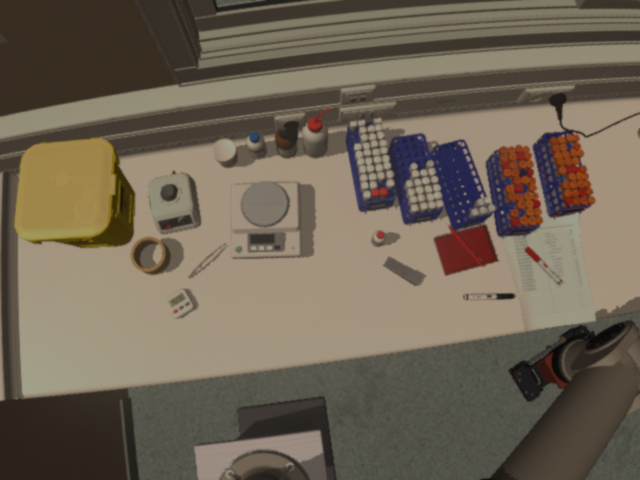

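View pics/wrist0.png

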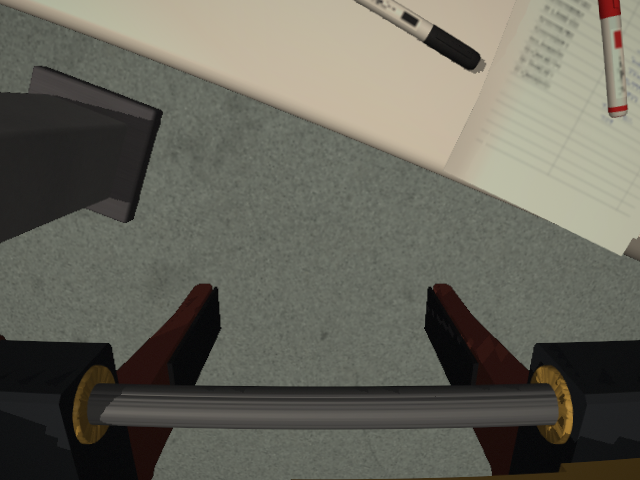

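The top view shows the balance at about (266,220) with its front towards the robot. The wedge is at (403,271), the bottle at (379,238) and the notebook at (466,250). I'll zoom in and measure.

Run:
```python
from h import *
m,im,d=load('top0')
a=cv2.resize(im[170:310,220:440],None,fx=3.6,fy=3.6,interpolation=cv2.INTER_CUBIC)
cv2.imwrite('pics/topz.png',a[:,:,::-1])
m2,im2,d2=load('scene0')
a=cv2.resize(im2[190:340,280:410],None,fx=4,fy=4,interpolation=cv2.INTER_CUBIC)
cv2.imwrite('pics/scz.png',a[:,:,::-1])
for n,(u,v) in dict(bench=(340,310),deckFR=(294,250),deckFL=(238,248),plate=(265,205),cap=(379,238),wa=(390,265),wb=(415,277),pad=(466,265)).items():
    print(n,unproj(m,u,v,d=d[v,u]).round(4))
```

```text
bench [ 4.384e-01 -2.515e-01 -4.000e-04]
deckFR [ 0.5997 -0.156   0.0474]
deckFL [ 0.6236 -0.0162  0.0505]
plate [ 0.7204 -0.0983  0.0704]
cap [ 0.5977 -0.3713  0.0626]
wa [ 0.5355 -0.397   0.0052]
wb [ 0.4936 -0.4538  0.0171]
pad [ 0.5065 -0.5938  0.0127]
```

View pics/topz.png

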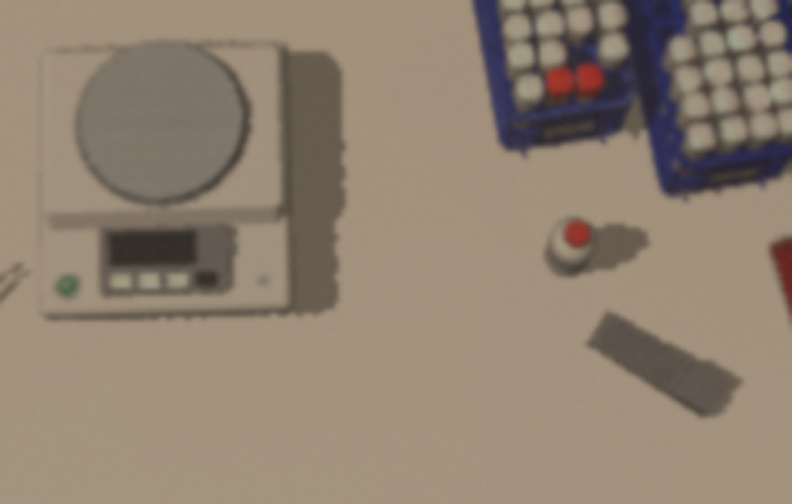

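View pics/scz.png

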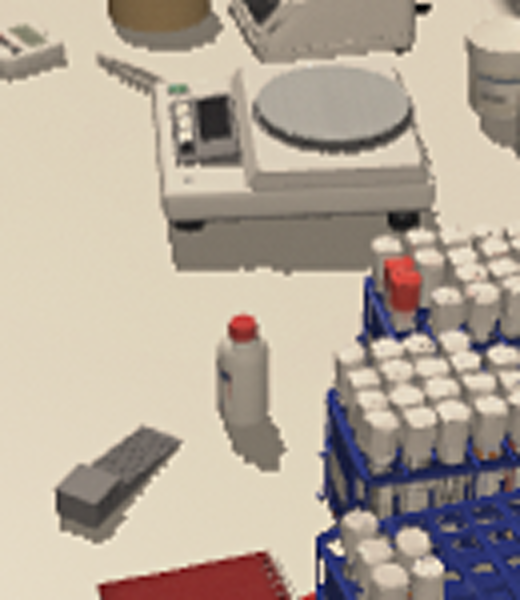

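Run:
```python
from h import *
m,im,d=load('top0')
g=im.astype(int)
# wedge: dark grey
sub=np.zeros((480,640),np.uint8); sub[250:295,375:435]=1
mk=((g.sum(2)<330)&(g.max(2)-g.min(2)<40)).astype(np.uint8)*sub
c=max(cv2.findContours(mk,0,1)[0],key=cv2.contourArea)
print('wedge area',cv2.contourArea(c)); b=cv2.boxPoints(cv2.minAreaRect(c)); print(b.round(1).tolist())
for p in b:print(unproj(m,*p,z=0.008).round(4))
# balance corners on deck plane (hand-read from zoom)
P={}
for n,(u,v) in dict(FL=(42,317),FR=(290,308),RR=(287,45),RL=(42,48)).items():
    z=.046 if n[0]=='F' else .06
    P[n]=unproj(m,220+u/3.6,170+v/3.6,z=z); print(n,P[n].round(4))
# points via height
vs,us=np.mgrid[170:265,225:310]
X=np.array([unproj(m,u,v,d=d[v,u]) for u,v in zip(us.ravel(),vs.ravel()) if d[v,u]>0])
X=X[(X[:,2]>.03)&(X[:,2]<.08)]
print(len(X),cv2.minAreaRect(X[:,:2].astype(np.float32)))
```

```text
wedge area 482.5
[[382.3999938964844, 266.0], [389.79998779296875, 253.6999969482422], [425.5, 275.1000061035156], [418.1000061035156, 287.5]]
[ 0.5351 -0.3764  0.008 ]
[ 0.5647 -0.401   0.008 ]
[ 0.4959 -0.484   0.008 ]
[ 0.4668 -0.4591  0.008 ]
FL [0.601 0.003 0.046]
FR [ 0.5836 -0.1705  0.046 ]
RR [ 0.7718 -0.1932  0.06  ]
RL [ 0.7946 -0.0181  0.06  ]
5195 ((0.6942941546440125, -0.09314682334661484), (0.17903012037277222, 0.20246490836143494), 83.97075653076172)
```

```bash
cat >> h.py <<'E'
from scipy.spatial.transform import Rotation as R
def delta(p,yaw,s=None):
    "tool-frame travel & twist to TCP p with tool z down, tool x at yaw deg"
    s=s or get_state(); A=R.from_rotvec(s['tool_rot']); 
    y=np.radians(yaw); B=R.from_matrix(np.array([[np.cos(y),np.sin(y),0],[np.sin(y),-np.cos(y),0],[0,0,-1]]))
    print('pos',s['tool_pos'].round(4),'t',round(s['clock'],2),'yawnow',np.degrees(np.arctan2(*A.as_matrix()[1::-1,0])).round(2),'F',s['wrist_force'].round(2),'gap',round(s['finger_gap'],3))
    print('travel',A.inv().apply(np.array(p)-s['tool_pos']).round(4),'twist',np.degrees((A.inv()*B).as_rotvec()).round(2))
E
python3 -c "
from h import *
delta([.49,-.457,.22],50)"
```

```text
pos [ 0.2476 -0.6275  0.2219] t 0.15 yawnow 21.54 F [-0.08  0.52  0.84] gap 1.001
travel [ 0.2881 -0.0696  0.002 ] twist [-8.000e-02 -1.000e-02 -2.846e+01]
```

Call:
{"fn": "arm_command", "kwargs": {"steps": [{"travel":[0.036,-0.009,0],"twist":[0,0,-3.5],"grip":0},{"travel":[0.072,-0.017,0],"twist":[0,0,-7],"grip":0},{"travel":[0.108,-0.026,0],"twist":[0,0,-10.5],"grip":0},{"travel":[0.144,-0.035,0],"twist":[0,0,-14],"grip":0},{"travel":[0.18,-0.043,0],"twist":[0,0,-17.5],"grip":0},{"travel":[0.216,-0.052,0],"twist":[0,0,-21],"grip":0},{"travel":[0.252,-0.061,0],"twist":[0,0,-25],"grip":0},{"travel":[0.288,-0.07,0],"twist":[0,0,-28.5],"grip":0},{"travel":[0.288,-0.07,0],"twist":[0,0,-28.5],"grip":0},{"travel":[0.288,-0.07,0],"twist":[0,0,-28.5],"grip":0},{"travel":[0.288,-0.07,0],"twist":[0,0,-28.5],"grip":0}]}}

```text
clock: 1.25
tool_pos: [0.4885, -0.4583, 0.2224]
tool_rot: [-2.848, -1.325, 0.002]
wrist_force: [0.3, -0.2, -0.6]
finger_gap: 0.997
```

```bash
python3 -c "
from h import *
delta([.49,-.457,.22],50)
snap('wrist','w1')"
```

```text
pos [ 0.4885 -0.4583  0.2224] t 1.25 yawnow 49.9 F [ 0.29 -0.24 -0.56] gap 0.997
travel [0.0019 0.0003 0.0024] twist [-0.04  0.07 -0.1 ]
```

View pics/w1.png

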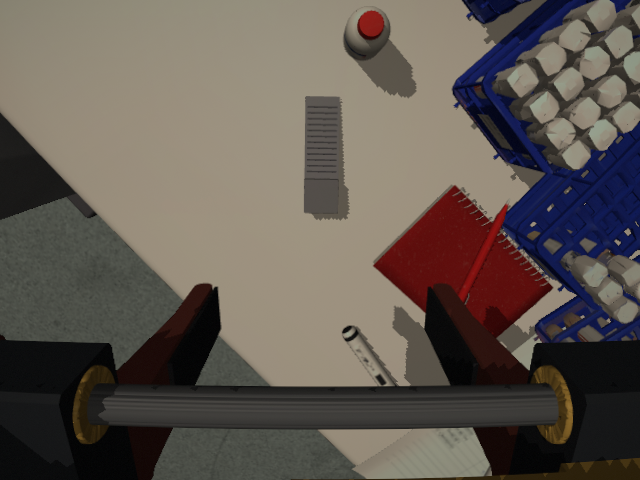

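The wrist view shows the wedge clearly, with the heel top at about (305–339, 180–213) and the thin end at row 97. Next I'll measure it.

Run:
```python
from h import *
m,im,d=load('w1')
g=im.astype(int)
sub=np.zeros((480,640),np.uint8); sub[85:225,290:365]=1
s=g.sum(2)
print([int(x) for x in s[150,298:352]]); print([int(x) for x in s[195,298:352]]);print([int(x) for x in s[90:104,322]]);print([int(x) for x in s[172:222,322]])
a=cv2.resize(im[85:225,290:365],None,fx=4,fy=4,interpolation=cv2.INTER_CUBIC); cv2.imwrite('pics/w1z.png',a[:,:,::-1])
for n,(u,v,z) in dict(tipL=(305,97,.0015),tipR=(339.5,97,.0015),hfL=(304.5,180,.02),hfR=(339.5,180,.02),hbL=(304.5,213,.02),hbR=(338.5,213,.02)).items(): print(n,unproj(m,u,v,z=z).round(4),unproj(m,u,v,d=d[int(v)-2,322]).round(4)[2])
```

```text
[434, 433, 432, 435, 433, 431, 391, 259, 262, 260, 257, 260, 260, 261, 260, 261, 260, 260, 259, 260, 260, 260, 260, 260, 261, 259, 260, 258, 258, 259, 257, 260, 260, 255, 256, 256, 256, 255, 255, 259, 257, 246, 255, 254, 310, 434, 433, 433, 434, 435, 431, 433, 433, 433]
[435, 433, 434, 433, 433, 412, 236, 235, 235, 235, 234, 235, 234, 234, 232, 234, 234, 233, 234, 233, 234, 235, 234, 233, 231, 233, 234, 233, 232, 232, 232, 231, 231, 230, 234, 233, 231, 232, 233, 226, 207, 254, 255, 254, 254, 254, 253, 255, 255, 292, 412, 432, 434, 432]
[431, 430, 429, 430, 431, 431, 315, 261, 260, 259, 258, 260, 259, 259]
[217, 259, 259, 259, 258, 253, 218, 175, 234, 233, 234, 233, 234, 234, 234, 234, 231, 231, 232, 234, 233, 233, 234, 231, 234, 234, 232, 233, 234, 233, 233, 233, 233, 233, 233, 230, 233, 234, 234, 231, 227, 226, 255, 255, 255, 263, 335, 433, 433, 435]
tipL [ 0.5365 -0.3779  0.0015] 0.0012
tipR [ 0.5594 -0.3972  0.0015] 0.0013
hfL [ 0.4913 -0.4309  0.02  ] 0.0118
hfR [ 0.5145 -0.4505  0.02  ] 0.0118
hbL [ 0.4721 -0.4532  0.02  ] 0.0188
hbR [ 0.4952 -0.4726  0.02  ] 0.0188
```

View pics/w1z.png

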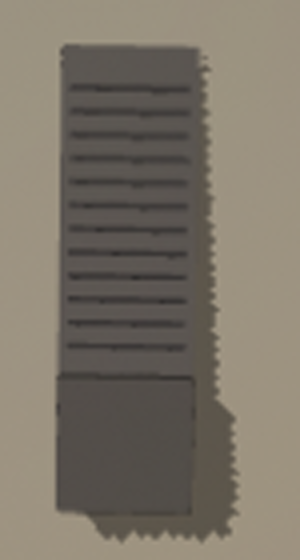

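```bash
python3 -c "
from h import *
delta([.4933,-.4518,.006],49.7)"
```

```text
pos [ 0.4883 -0.4585  0.2225] t 1.3 yawnow 49.87 F [-0.18 -1.21  0.23] gap 0.996
travel [ 0.0086 -0.0004  0.2165] twist [-0.03  0.07  0.17]
```

Call:
{"fn": "arm_command", "kwargs": {"steps": [{"travel":[0.009,0,0.03],"twist":[0,0,0],"grip":0.3},{"travel":[0.009,0,0.06],"twist":[0,0,0],"grip":0.3},{"travel":[0.009,0,0.09],"twist":[0,0,0],"grip":0.3},{"travel":[0.009,0,0.12],"twist":[0,0,0],"grip":0.3},{"travel":[0.009,0,0.15],"twist":[0,0,0],"grip":0.3},{"travel":[0.009,0,0.175],"twist":[0,0,0],"grip":0.3},{"travel":[0.009,0,0.19],"twist":[0,0,0],"grip":0.3},{"travel":[0.009,0,0.2],"twist":[0,0,0],"grip":0.3},{"travel":[0.009,0,0.207],"twist":[0,0,0],"grip":0.3},{"travel":[0.009,0,0.212],"twist":[0,0,0],"grip":0.3},{"travel":[0.009,0,0.212],"twist":[0,0,0],"grip":0.3}]}}

```text
clock: 2.4
tool_pos: [0.4958, -0.4504, 0.0108]
tool_rot: [2.847, 1.328, 0.0]
wrist_force: [0.3, -0.0, -0.5]
finger_gap: 0.703
```

```bash
python3 -c "
from h import *
delta([.4933,-.4518,.006],49.7)
snap('wrist','w2')"
```

```text
pos [ 0.4958 -0.4504  0.0108] t 2.4 yawnow 50.02 F [ 0.31 -0.05 -0.49] gap 0.703
travel [-0.0027 -0.001   0.0048] twist [0.02 0.   0.32]
```

View pics/w2.png

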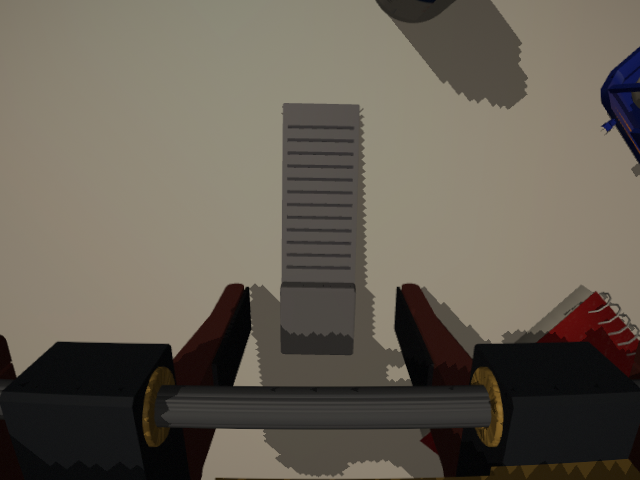

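The wedge sits between the fingers, with the heel at columns 281–355 and the fingers at 248 and 397. I'll go a little lower and close.

Call:
{"fn": "arm_command", "kwargs": {"steps": [{"travel":[-0.002,-0.001,0.004],"twist":[0,0,0],"grip":0.3},{"travel":[-0.002,-0.001,0.007],"twist":[0,0,0],"grip":0.3},{"travel":[-0.002,-0.001,0.007],"twist":[0,0,0],"grip":0.3}]}}

```text
clock: 2.75
tool_pos: [0.4934, -0.4511, 0.0034]
tool_rot: [-2.847, -1.328, 0.0]
wrist_force: [-0.2, -0.1, -0.6]
finger_gap: 0.7
```

Call:
{"fn": "arm_command", "kwargs": {"steps": [{"travel":[0,0,0],"twist":[0,0,0],"grip":0.5},{"travel":[0,0,0],"twist":[0,0,0],"grip":0.6},{"travel":[0,0,0],"twist":[0,0,0],"grip":0.75},{"travel":[0,0,0],"twist":[0,0,0],"grip":0.8},{"travel":[0,0,0],"twist":[0,0,0],"grip":0.8},{"travel":[0,0,0],"twist":[0,0,0],"grip":0.8}], "squeeze": 35}}

```text
clock: 3.35
tool_pos: [0.4937, -0.4511, 0.0037]
tool_rot: [2.847, 1.328, 0.0]
wrist_force: [-0.1, 0.1, 0.4]
finger_gap: 0.34
```

```bash
python3 -c "
from h import *
delta([.472,-.141,.1],-6)"
```

```text
pos [ 0.4937 -0.4511  0.0037] t 3.35 yawnow 50.03 F [-0.13  0.07  0.4 ] gap 0.34
travel [ 0.2237 -0.2159 -0.0963] twist [ 1.000e-02 -0.000e+00  5.603e+01]
```

Call:
{"fn": "arm_command", "kwargs": {"steps": [{"travel":[0,0,-0.015],"twist":[0,0,0],"grip":0.8},{"travel":[0,0,-0.04],"twist":[0,0,0],"grip":0.8},{"travel":[0,0,-0.07],"twist":[0,0,0],"grip":0.8},{"travel":[0,0,-0.096],"twist":[0,0,0],"grip":0.8},{"travel":[0.025,-0.024,-0.096],"twist":[0,0,7],"grip":0.8},{"travel":[0.05,-0.048,-0.096],"twist":[0,0,14],"grip":0.8},{"travel":[0.075,-0.072,-0.096],"twist":[0,0,21],"grip":0.8},{"travel":[0.1,-0.096,-0.096],"twist":[0,0,28],"grip":0.8},{"travel":[0.125,-0.12,-0.096],"twist":[0,0,35],"grip":0.8},{"travel":[0.15,-0.144,-0.096],"twist":[0,0,42],"grip":0.8},{"travel":[0.175,-0.168,-0.096],"twist":[0,0,49],"grip":0.8},{"travel":[0.2,-0.192,-0.096],"twist":[0,0,54],"grip":0.8}]}}

```text
clock: 4.55
tool_pos: [0.4752, -0.1731, 0.1008]
tool_rot: [3.139, -0.116, 0.002]
wrist_force: [0.0, 0.0, -0.5]
finger_gap: 0.34
```

```bash
python3 -c "
from h import *
delta([.455,-.139,.1],-6)"
```

```text
pos [ 0.4752 -0.1731  0.1008] t 4.55 yawnow -4.23 F [ 0.03  0.   -0.45] gap 0.34
travel [-0.0227 -0.0325  0.0008] twist [-0.   -0.09  1.77]
```

Call:
{"fn": "arm_command", "kwargs": {"steps": [{"travel":[-0.011,-0.016,0],"twist":[0,0,1],"grip":0.8},{"travel":[-0.023,-0.033,0],"twist":[0,0,1.8],"grip":0.8},{"travel":[-0.023,-0.033,0],"twist":[0,0,1.8],"grip":0.8},{"travel":[-0.023,-0.033,0],"twist":[0,0,1.8],"grip":0.8}]}}

```text
clock: 4.95
tool_pos: [0.455, -0.1402, 0.1006]
tool_rot: [3.137, -0.157, 0.003]
wrist_force: [0.2, -0.1, -0.7]
finger_gap: 0.338
```

```bash
python3 -c "
from h import *
delta([.455,-.139,.1],-6)
snap('wrist','w3')"
```

```text
pos [ 0.455  -0.1402  0.1006] t 4.95 yawnow -5.71 F [ 0.17 -0.11 -0.68] gap 0.338
travel [-0.0002 -0.0011  0.0006] twist [ 0.01 -0.1   0.29]
```

View pics/w3.png

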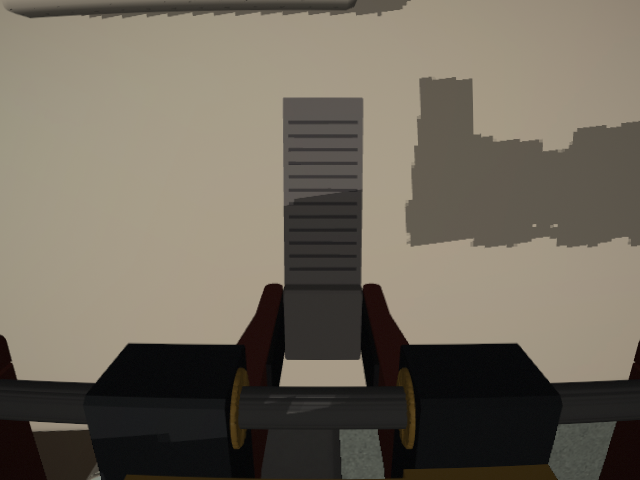

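Run:
```python
from h import *
m,im,d=load('w3')
for u,v in ((40,2),(200,2),(330,2),(345,3)): print(u,v,unproj(m,u,v,d=d[v,u]).round(4) if d[v,u]>0 else None)
for z in(.022,.046):
  for u,v in((60,13),(200,11),(345,10),(356,4)): print(z,u,v,unproj(m,u,v,z=z).round(4))
a=cv2.resize(im[0:40,240:420],None,fx=4.4,fy=4.4); cv2.imwrite('pics/w3z.png',a[:,:,::-1])
```

```text
40 2 [ 0.6029 -0.0164  0.0448]
200 2 [ 0.5917 -0.0954  0.0427]
330 2 [ 0.5851 -0.1573  0.0415]
345 3 [ 0.5842 -0.1645  0.0403]
0.022 60 13 [ 0.6028 -0.0129  0.022 ]
0.022 200 11 [ 0.5929 -0.0897  0.022 ]
0.022 345 10 [ 0.585  -0.1655  0.022 ]
0.022 356 4 [ 0.5874 -0.1715  0.022 ]
0.046 60 13 [ 0.5958 -0.0265  0.046 ]
0.046 200 11 [ 0.5869 -0.0956  0.046 ]
0.046 345 10 [ 0.5798 -0.1638  0.046 ]
0.046 356 4 [ 0.582  -0.1692  0.046 ]
```

View pics/w3z.png

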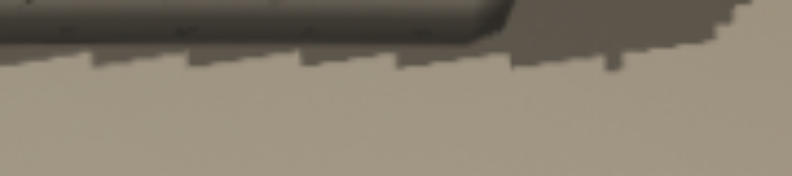

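Call:
{"fn": "arm_command", "kwargs": {"steps": [{"travel":[0,-0.001,0.03],"twist":[0,0,0],"grip":0.8},{"travel":[0,-0.001,0.06],"twist":[0,0,0],"grip":0.8},{"travel":[0,-0.001,0.08],"twist":[0,0,0.3],"grip":0.8},{"travel":[0,-0.001,0.09],"twist":[0,0,0.3],"grip":0.8},{"travel":[0,-0.001,0.094],"twist":[0,0,0.3],"grip":0.8},{"travel":[0,-0.001,0.096],"twist":[0,0,0.3],"grip":0.8},{"travel":[0,-0.001,0.096],"twist":[0,0,0.3],"grip":0.8}]}}

```text
clock: 5.7
tool_pos: [0.4551, -0.1393, 0.0042]
tool_rot: [3.137, -0.167, 0.002]
wrist_force: [-0.3, 0.4, -0.6]
finger_gap: 0.337
```

```bash
python3 -c "
from h import *
delta([.50,-.1435,.004],-6)
m,im,d=snap('scene','s1')
a=cv2.resize(im[190:290,270:410],None,fx=5,fy=5,interpolation=cv2.INTER_CUBIC);cv2.imwrite('pics/s1z.png',a[:,:,::-1])"
```

```text
pos [ 0.4551 -0.1393  0.0042] t 5.7 yawnow -6.09 F [-0.27  0.4  -0.58] gap 0.337
travel [ 0.0451 -0.0006  0.0003] twist [ 0.01 -0.07 -0.09]
```

View pics/s1z.png

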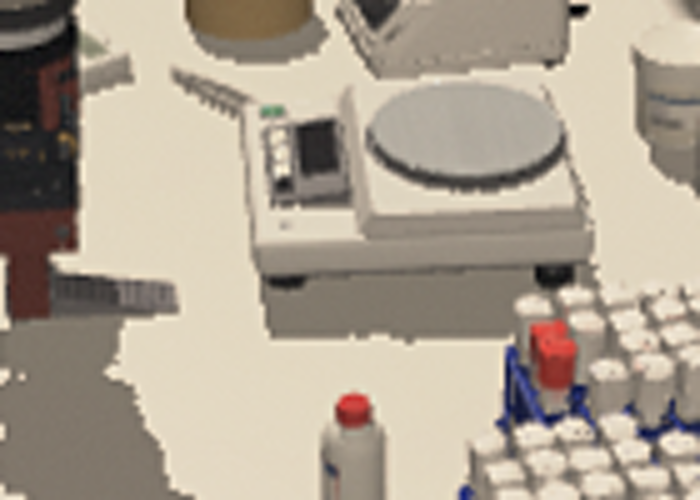

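The side view shows the wedge flat and pointing at the seized foot. The foot is at about (288,278) in the zoomed picture, visibly clear of the bench. I'll advance now, slowing down near contact.

Call:
{"fn": "arm_command", "kwargs": {"steps": [{"travel":[0.01,0,0],"twist":[0,0,0],"grip":0.8},{"travel":[0.02,0,0],"twist":[0,0,0],"grip":0.8},{"travel":[0.03,0,0],"twist":[0,0,0],"grip":0.8},{"travel":[0.04,0,0],"twist":[0,0,0],"grip":0.8},{"travel":[0.046,0,0],"twist":[0,0,0],"grip":0.8},{"travel":[0.05,0,0],"twist":[0,0,0],"grip":0.8},{"travel":[0.053,0,0],"twist":[0,0,0],"grip":0.8},{"travel":[0.056,0,0],"twist":[0,0,0],"grip":0.8},{"travel":[0.056,0,0],"twist":[0,0,0],"grip":0.8}]}}

```text
clock: 6.65
tool_pos: [0.5101, -0.1449, 0.0037]
tool_rot: [3.137, -0.166, -0.0]
wrist_force: [-0.1, 0.3, -0.2]
finger_gap: 0.338
```

Call:
{"fn": "arm_command", "kwargs": {"steps": [{"travel":[0.001,0,0],"twist":[0,0,0],"grip":0.8},{"travel":[0.002,0,0],"twist":[0,0,0],"grip":0.8},{"travel":[0.003,0,0],"twist":[0,0,0],"grip":0.8},{"travel":[0.004,0,0],"twist":[0,0,0],"grip":0.8},{"travel":[0.005,0,0],"twist":[0,0,0],"grip":0.8},{"travel":[0.005,0,0],"twist":[0,0,0],"grip":0.8}]}}

```text
clock: 7.25
tool_pos: [0.5152, -0.1455, 0.0037]
tool_rot: [3.137, -0.166, -0.0]
wrist_force: [-0.8, 0.8, 2.3]
finger_gap: 0.341
```

Call:
{"fn": "arm_command", "kwargs": {"steps": [{"travel":[0.001,0,0],"twist":[0,0,0],"grip":0.8},{"travel":[0.002,0,0],"twist":[0,0,0],"grip":0.8},{"travel":[0.003,0,0],"twist":[0,0,0],"grip":0.8},{"travel":[0.003,0,0],"twist":[0,0,0],"grip":0.8}]}}

```text
clock: 7.65
tool_pos: [0.5179, -0.1457, 0.0037]
tool_rot: [3.137, -0.166, -0.0]
wrist_force: [-1.4, -0.2, 0.7]
finger_gap: 0.336
```

Call:
{"fn": "arm_command", "kwargs": {"steps": [{"travel":[0.001,0,0],"twist":[0,0,0],"grip":0.8},{"travel":[0.002,0,0],"twist":[0,0,0],"grip":0.8},{"travel":[0.003,0,0],"twist":[0,0,0],"grip":0.8},{"travel":[0.003,0,0],"twist":[0,0,0],"grip":0.8}]}}

```text
clock: 8.05
tool_pos: [0.521, -0.1461, 0.0037]
tool_rot: [-3.137, 0.166, 0.001]
wrist_force: [-2.4, -0.1, 4.6]
finger_gap: 0.339
```

Call:
{"fn": "arm_command", "kwargs": {"steps": [{"travel":[0.001,0,0],"twist":[0,0,0],"grip":0.8},{"travel":[0.002,0,0],"twist":[0,0,0],"grip":0.8},{"travel":[0.003,0,0],"twist":[0,0,0],"grip":0.8},{"travel":[0.003,0,0],"twist":[0,0,0],"grip":0.8}]}}

```text
clock: 8.45
tool_pos: [0.5244, -0.1464, 0.0037]
tool_rot: [3.137, -0.166, 0.001]
wrist_force: [-1.6, 0.4, 3.7]
finger_gap: 0.342
```

Call:
{"fn": "arm_command", "kwargs": {"steps": [{"travel":[0.001,0,-0.0004],"twist":[0,0,0],"grip":0.8},{"travel":[0.002,0,-0.0004],"twist":[0,0,0],"grip":0.8},{"travel":[0.003,0,-0.0004],"twist":[0,0,0],"grip":0.8},{"travel":[0.003,0,-0.0004],"twist":[0,0,0],"grip":0.8}]}}

```text
clock: 8.85
tool_pos: [0.5275, -0.1467, 0.004]
tool_rot: [3.137, -0.166, 0.001]
wrist_force: [0.2, 0.0, 0.1]
finger_gap: 0.336
```

Call:
{"fn": "arm_command", "kwargs": {"steps": [{"travel":[0.001,0,-0.0001],"twist":[0,0,0],"grip":0.8},{"travel":[0.002,0,-0.0001],"twist":[0,0,0],"grip":0.8},{"travel":[0.003,0,-0.0001],"twist":[0,0,0],"grip":0.8},{"travel":[0.003,0,-0.0001],"twist":[0,0,0],"grip":0.8}]}}

```text
clock: 9.25
tool_pos: [0.5302, -0.147, 0.0042]
tool_rot: [3.137, -0.166, 0.0]
wrist_force: [-0.4, 0.4, -0.2]
finger_gap: 0.342
```

```bash
python3 -c "
from h import *
delta([.50,-.1435,.004],-6)
m,im,d=snap('scene','s2')
a=cv2.resize(im[190:290,270:410],None,fx=5,fy=5,interpolation=cv2.INTER_CUBIC);cv2.imwrite('pics/s2z.png',a[:,:,::-1])"
```

```text
pos [ 0.5302 -0.147   0.0042] t 9.25 yawnow -6.07 F [-0.41  0.45 -0.22] gap 0.342
travel [-0.0304 -0.0003  0.0002] twist [ 0.   -0.01 -0.07]
```

View pics/s2z.png

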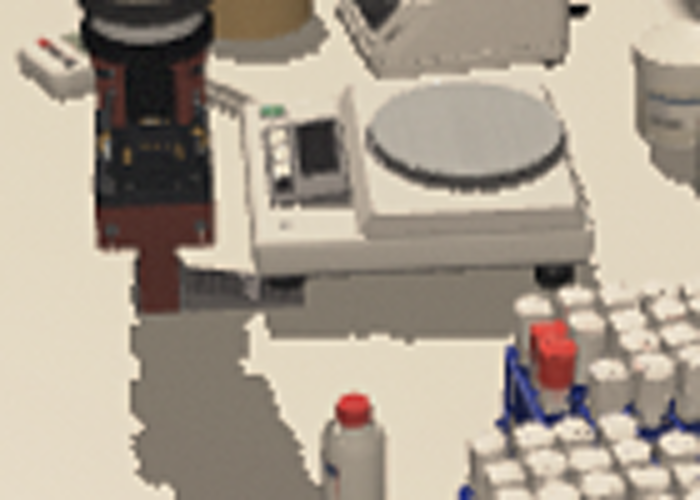

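Call:
{"fn": "arm_command", "kwargs": {"steps": [{"travel":[0.001,0,0.0003],"twist":[0,0,0],"grip":0.8},{"travel":[0.002,0,0.0004],"twist":[0,0,0],"grip":0.8},{"travel":[0.003,0,0.0004],"twist":[0,0,0],"grip":0.8},{"travel":[0.003,0,0.0004],"twist":[0,0,0],"grip":0.8}]}}

```text
clock: 9.7
tool_pos: [0.5332, -0.1473, 0.0038]
tool_rot: [3.137, -0.166, 0.0]
wrist_force: [0.6, -0.7, -1.5]
finger_gap: 0.339
```

Call:
{"fn": "arm_command", "kwargs": {"steps": [{"travel":[0.001,0,0],"twist":[0,0,0],"grip":0.8},{"travel":[0.002,0,0],"twist":[0,0,0],"grip":0.8},{"travel":[0.002,0,0],"twist":[0,0,0],"grip":0.8}]}}

```text
clock: 10.0
tool_pos: [0.5352, -0.1475, 0.0038]
tool_rot: [3.137, -0.166, 0.0]
wrist_force: [0.3, -0.4, -1.3]
finger_gap: 0.336
```

Call:
{"fn": "arm_command", "kwargs": {"steps": [{"travel":[0.001,0,0],"twist":[0,0,0],"grip":0.8},{"travel":[0.002,0,0],"twist":[0,0,0],"grip":0.8},{"travel":[0.002,0,0],"twist":[0,0,0],"grip":0.8}]}}

```text
clock: 10.3
tool_pos: [0.5372, -0.1477, 0.0038]
tool_rot: [3.137, -0.166, 0.0]
wrist_force: [0.4, -0.6, 0.0]
finger_gap: 0.341
```

Call:
{"fn": "arm_command", "kwargs": {"steps": [{"travel":[0.001,0,0],"twist":[0,0,0],"grip":0.8},{"travel":[0.002,0,0],"twist":[0,0,0],"grip":0.8},{"travel":[0.002,0,0],"twist":[0,0,0],"grip":0.8}]}}

```text
clock: 10.6
tool_pos: [0.5392, -0.148, 0.0038]
tool_rot: [3.137, -0.166, 0.0]
wrist_force: [-0.1, 0.8, -0.5]
finger_gap: 0.339
```

Call:
{"fn": "arm_command", "kwargs": {"steps": [{"travel":[0.001,0,0],"twist":[0,0,0],"grip":0.8},{"travel":[0.002,0,0],"twist":[0,0,0],"grip":0.8},{"travel":[0.002,0,0],"twist":[0,0,0],"grip":0.8}]}}

```text
clock: 10.9
tool_pos: [0.5412, -0.1482, 0.0038]
tool_rot: [3.137, -0.166, 0.0]
wrist_force: [0.7, -0.0, -0.0]
finger_gap: 0.336
```

Call:
{"fn": "arm_command", "kwargs": {"steps": [{"travel":[0.001,0,0],"twist":[0,0,0],"grip":0.8},{"travel":[0.002,0,0],"twist":[0,0,0],"grip":0.8},{"travel":[0.002,0,0],"twist":[0,0,0],"grip":0.8}]}}

```text
clock: 11.2
tool_pos: [0.5432, -0.1484, 0.0038]
tool_rot: [3.137, -0.166, 0.0]
wrist_force: [-0.7, -1.5, -1.4]
finger_gap: 0.336
```

Call:
{"fn": "arm_command", "kwargs": {"steps": [{"travel":[0.001,0,0],"twist":[0,0,0],"grip":0.8},{"travel":[0.002,0,0],"twist":[0,0,0],"grip":0.8},{"travel":[0.002,0,0],"twist":[0,0,0],"grip":0.8}]}}

```text
clock: 11.5
tool_pos: [0.5452, -0.1486, 0.0038]
tool_rot: [-3.137, 0.166, -0.0]
wrist_force: [1.4, -0.7, 0.3]
finger_gap: 0.339
```

Call:
{"fn": "arm_command", "kwargs": {"steps": [{"travel":[0.001,0,0],"twist":[0,0,0],"grip":0.8},{"travel":[0.002,0,0],"twist":[0,0,0],"grip":0.8},{"travel":[0.002,0,0],"twist":[0,0,0],"grip":0.8}]}}

```text
clock: 11.8
tool_pos: [0.5472, -0.1488, 0.0038]
tool_rot: [3.137, -0.166, 0.0]
wrist_force: [-0.9, -0.1, -0.3]
finger_gap: 0.335
```

Call:
{"fn": "arm_command", "kwargs": {"steps": [{"travel":[0.001,0,0],"twist":[0,0,0],"grip":0.8},{"travel":[0.002,0,0],"twist":[0,0,0],"grip":0.8},{"travel":[0.002,0,0],"twist":[0,0,0],"grip":0.8}]}}

```text
clock: 12.1
tool_pos: [0.5492, -0.149, 0.0038]
tool_rot: [3.137, -0.166, 0.0]
wrist_force: [-0.9, -0.4, -0.3]
finger_gap: 0.34
```

Call:
{"fn": "arm_command", "kwargs": {"steps": [{"travel":[0.001,0,0],"twist":[0,0,0],"grip":0.8},{"travel":[0.002,0,0],"twist":[0,0,0],"grip":0.8},{"travel":[0.002,0,0],"twist":[0,0,0],"grip":0.8}]}}

```text
clock: 12.4
tool_pos: [0.5511, -0.1492, 0.0038]
tool_rot: [3.137, -0.166, 0.0]
wrist_force: [-0.1, 0.5, -0.6]
finger_gap: 0.343
```

Call:
{"fn": "arm_command", "kwargs": {"steps": [{"travel":[0.001,0,0],"twist":[0,0,0],"grip":0.8},{"travel":[0.002,0,0],"twist":[0,0,0],"grip":0.8},{"travel":[0.002,0,0],"twist":[0,0,0],"grip":0.8}]}}

```text
clock: 12.7
tool_pos: [0.5522, -0.1494, 0.0037]
tool_rot: [-3.137, 0.166, 0.002]
wrist_force: [-3.5, 0.3, 2.5]
finger_gap: 0.339
```

```bash
python3 -c "
from h import *
delta([.50,-.1435,.004],-6)
m,im,d=snap('scene','s3')
a=cv2.resize(im[190:290,270:410],None,fx=5,fy=5,interpolation=cv2.INTER_CUBIC);cv2.imwrite('pics/s3z.png',a[:,:,::-1])
snap('wrist','w4')"
```

```text
pos [ 0.5522 -0.1494  0.0037] t 12.7 yawnow -6.07 F [-3.47  0.3   2.54] gap 0.339
travel [-0.0525 -0.0003 -0.0002] twist [-0.    0.09 -0.07]
```

View pics/s3z.png

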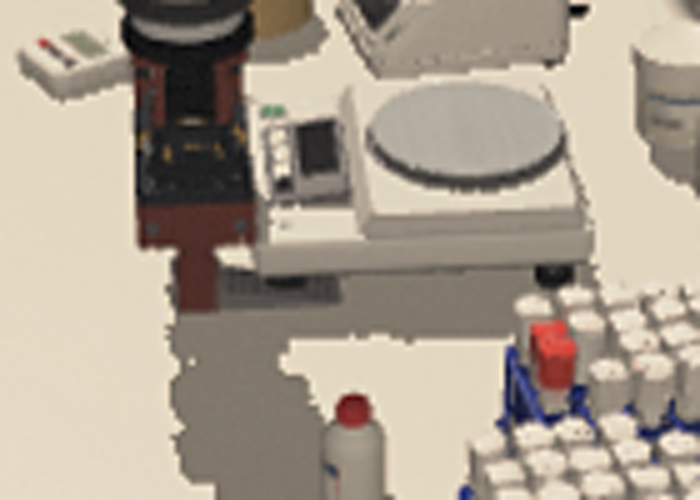

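View pics/w4.png

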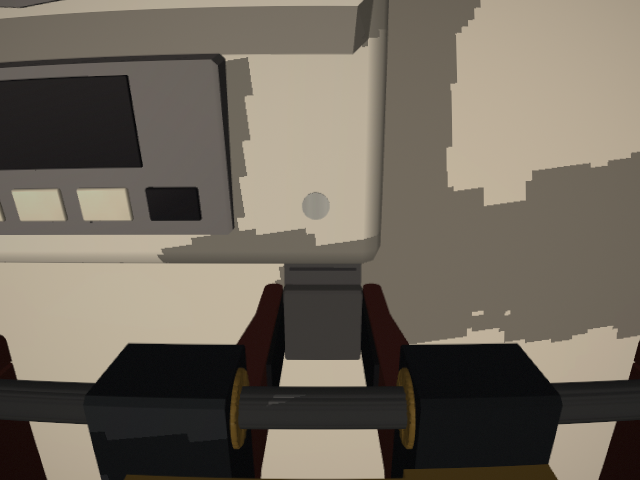

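The wedge has just met the foot (Fx about −3.5 N). The grey dot at (316,206) marks the press point on the deck. I'll continue in 1 mm steps.

Call:
{"fn": "arm_command", "kwargs": {"steps": [{"travel":[0.0005,0,0],"twist":[0,0,0],"grip":0.8},{"travel":[0.001,0,0],"twist":[0,0,0],"grip":0.8},{"travel":[0.001,0,0],"twist":[0,0,0],"grip":0.8}]}}

```text
clock: 13.1
tool_pos: [0.5525, -0.1494, 0.0037]
tool_rot: [-3.137, 0.167, 0.004]
wrist_force: [-6.0, 0.3, 5.7]
finger_gap: 0.339
```

Call:
{"fn": "arm_command", "kwargs": {"steps": [{"travel":[0.0005,0,0],"twist":[0,0,0],"grip":0.8},{"travel":[0.001,0,0],"twist":[0,0,0],"grip":0.8},{"travel":[0.001,0,0],"twist":[0,0,0],"grip":0.8}]}}

```text
clock: 13.4
tool_pos: [0.5528, -0.1495, 0.0037]
tool_rot: [-3.137, 0.167, 0.006]
wrist_force: [-8.2, 1.4, 8.7]
finger_gap: 0.338
```

The tool is also pressing the wedge onto the bench (Fz 8.7 N), which adds friction. I'll raise the tool slightly to take that off.

Call:
{"fn": "arm_command", "kwargs": {"steps": [{"travel":[0,0,-0.0004],"twist":[0,0,0],"grip":0.8},{"travel":[0,0,-0.0008],"twist":[0,0,0],"grip":0.8},{"travel":[0,0,-0.0008],"twist":[0,0,0],"grip":0.8}]}}

```text
clock: 13.7
tool_pos: [0.5531, -0.1495, 0.0038]
tool_rot: [-3.137, 0.166, 0.005]
wrist_force: [-5.3, 0.0, -1.1]
finger_gap: 0.34
```

Call:
{"fn": "arm_command", "kwargs": {"steps": [{"travel":[0.0005,0,-0.0001],"twist":[0,0,0],"grip":0.8},{"travel":[0.001,0,-0.0002],"twist":[0,0,0],"grip":0.8},{"travel":[0.001,0,-0.0002],"twist":[0,0,0],"grip":0.8}]}}

```text
clock: 14.0
tool_pos: [0.5533, -0.1496, 0.0038]
tool_rot: [-3.137, 0.167, 0.008]
wrist_force: [-7.4, 1.0, -0.3]
finger_gap: 0.339
```

Call:
{"fn": "arm_command", "kwargs": {"steps": [{"travel":[0.0005,0,-0.0001],"twist":[0,0,0],"grip":0.8},{"travel":[0.001,0,-0.0002],"twist":[0,0,0],"grip":0.8},{"travel":[0.001,0,-0.0002],"twist":[0,0,0],"grip":0.8}]}}

```text
clock: 14.3
tool_pos: [0.5535, -0.1496, 0.0038]
tool_rot: [-3.137, 0.167, 0.01]
wrist_force: [-8.6, 1.2, 1.3]
finger_gap: 0.338
```

Call:
{"fn": "arm_command", "kwargs": {"steps": [{"travel":[0.0005,0,-0.0001],"twist":[0,0,0],"grip":0.8},{"travel":[0.001,0,-0.0003],"twist":[0,0,0],"grip":0.8},{"travel":[0.001,0,-0.0003],"twist":[0,0,0],"grip":0.8}]}}

```text
clock: 14.6
tool_pos: [0.5536, -0.1496, 0.0038]
tool_rot: [-3.137, 0.167, 0.013]
wrist_force: [-10.9, 0.9, 0.8]
finger_gap: 0.336
```

Call:
{"fn": "arm_command", "kwargs": {"steps": [{"travel":[0.0005,0,-0.0001],"twist":[0,0,0],"grip":0.8},{"travel":[0.001,0,-0.0003],"twist":[0,0,0],"grip":0.8},{"travel":[0.001,0,-0.0003],"twist":[0,0,0],"grip":0.8}]}}

```text
clock: 14.9
tool_pos: [0.5537, -0.1496, 0.0039]
tool_rot: [-3.136, 0.167, 0.015]
wrist_force: [-12.7, 1.1, 2.1]
finger_gap: 0.34
```

Now at 12.7 N, which is inside the 10–18 N window. Let go.

Call:
{"fn": "arm_command", "kwargs": {"steps": [{"travel":[0,0,0],"twist":[0,0,0],"grip":0.6},{"travel":[0,0,0],"twist":[0,0,0],"grip":0.5},{"travel":[0,0,0],"twist":[0,0,0],"grip":0.4},{"travel":[0,0,0],"twist":[0,0,0],"grip":0.4},{"travel":[0,0,0],"twist":[0,0,0],"grip":0.4},{"travel":[0,0,0],"twist":[0,0,0],"grip":0.4}]}}

```text
clock: 15.5
tool_pos: [0.5592, -0.1501, 0.0057]
tool_rot: [3.137, -0.166, 0.001]
wrist_force: [0.4, 0.1, 0.7]
finger_gap: 0.601
```

```bash
python3 -c "
from h import *
delta([.553,-.1496,.1],-6)
snap('wrist','w5')
m,im,d=load('w4'); print('corner',unproj(m,316,206,z=.046).round(4))
m,im,d=load('w5'); print('corner',unproj(m,316,206,z=.046).round(4))"
```

```text
pos [ 0.5592 -0.1501  0.0057] t 15.5 yawnow -6.07 F [0.36 0.12 0.7 ] gap 0.601
travel [-0.0061  0.0001 -0.0943] twist [ 0.   -0.03 -0.07]
corner [ 0.605  -0.1536  0.046 ]
corner [ 0.6115 -0.1542  0.046 ]
```

View pics/w5.png

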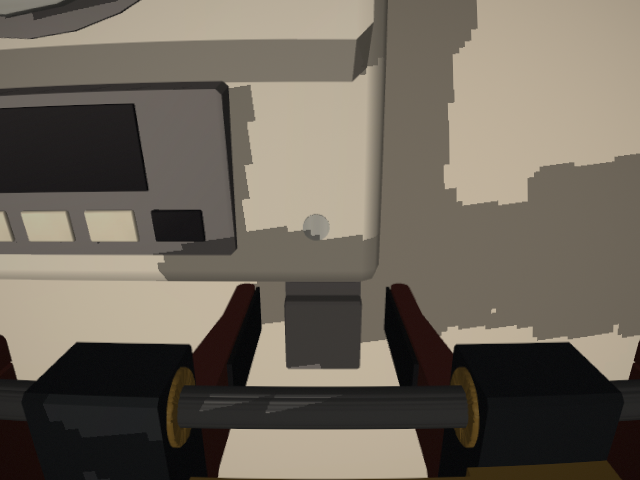

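The wedge stays in place with the heel at (285–361, 298–367), and the fingers are clear. Next I'll lift, back off and check.

Call:
{"fn": "arm_command", "kwargs": {"steps": [{"travel":[-0.006,0,0],"twist":[0,0,0],"grip":0.4},{"travel":[-0.008,0,-0.02],"twist":[0,0,0],"grip":0.4},{"travel":[-0.008,0,-0.05],"twist":[0,0,0],"grip":0.4},{"travel":[-0.008,0,-0.08],"twist":[0,0,0],"grip":1.0},{"travel":[-0.008,0,-0.11],"twist":[0,0,0],"grip":1.0},{"travel":[-0.008,0,-0.12],"twist":[0,0,0],"grip":1.0},{"travel":[-0.008,0,-0.12],"twist":[0,0,0],"grip":1.0},{"travel":[-0.008,0,-0.12],"twist":[0,0,0],"grip":1.0}]}}

```text
clock: 16.35
tool_pos: [0.5501, -0.149, 0.1245]
tool_rot: [-3.137, 0.166, 0.002]
wrist_force: [0.0, 0.4, -0.2]
finger_gap: 0.188
```

```bash
python3 -c "
from h import *
m,im,d=load('w5'); print('corner',unproj(m,316,228,z=.046).round(4))
delta([.605,-.154,.07],-6)
snap('wrist','w6')
m,im,d=snap('scene','s4')
a=cv2.resize(im[190:290,270:410],None,fx=5,fy=5,interpolation=cv2.INTER_CUBIC);cv2.imwrite('pics/s4z.png',a[:,:,::-1])"
```

```text
corner [ 0.6048 -0.1534  0.046 ]
pos [ 0.5501 -0.149   0.1245] t 16.35 yawnow -6.06 F [ 0.02  0.38 -0.19] gap 0.188
travel [ 0.0552 -0.0009  0.0544] twist [-0.    0.08 -0.06]
```

View pics/w6.png

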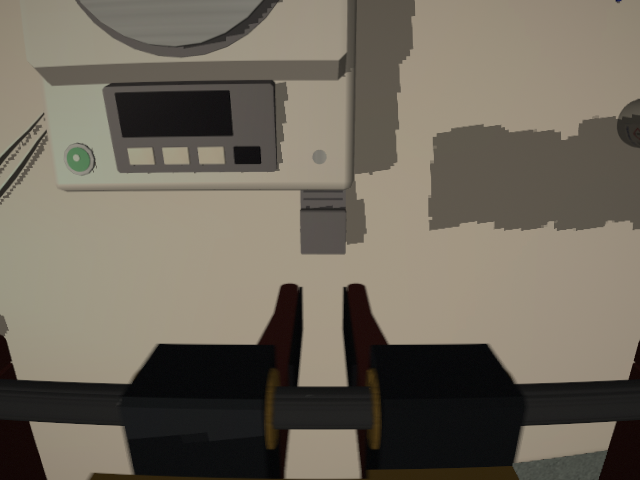

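View pics/s4z.png

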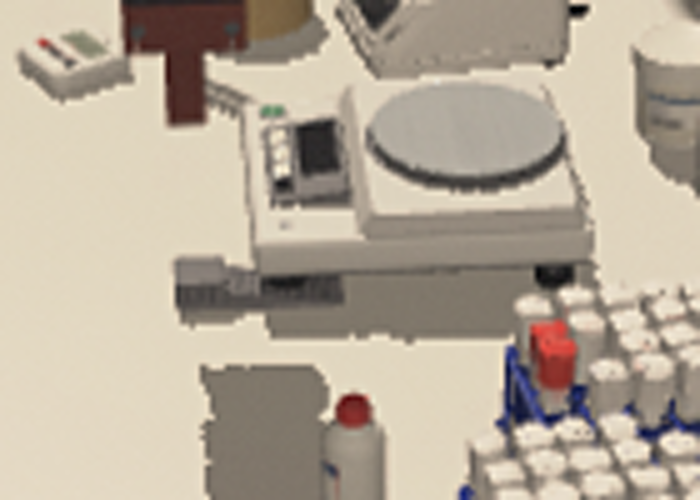

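The wedge is in place under the foot and the heel lies flat. The press-point dot has not moved: (0.605,−0.1535) before and after. Next comes the press.

Call:
{"fn": "arm_command", "kwargs": {"steps": [{"travel":[0.025,0,0],"twist":[0,0,0],"grip":1.0},{"travel":[0.053,-0.001,0],"twist":[0,0,0],"grip":1.0},{"travel":[0.053,-0.001,0.02],"twist":[0,0,0],"grip":1.0},{"travel":[0.053,-0.001,0.04],"twist":[0,0,0],"grip":1.0},{"travel":[0.053,-0.001,0.055],"twist":[0,0,0],"grip":1.0},{"travel":[0.053,-0.001,0.065],"twist":[0,0,0],"grip":1.0},{"travel":[0.053,-0.001,0.07],"twist":[0,0,0],"grip":1.0},{"travel":[0.053,-0.001,0.073],"twist":[0,0,0],"grip":1.0},{"travel":[0.053,-0.001,0.073],"twist":[0,0,0],"grip":1.0}]}}

```text
clock: 17.35
tool_pos: [0.6039, -0.1539, 0.0527]
tool_rot: [3.137, -0.166, 0.0]
wrist_force: [0.4, -0.8, -0.1]
finger_gap: 0.004
```

Call:
{"fn": "arm_command", "kwargs": {"steps": [{"travel":[0,0,0.001],"twist":[0,0,0],"grip":1.0},{"travel":[0,0,0.002],"twist":[0,0,0],"grip":1.0},{"travel":[0,0,0.002],"twist":[0,0,0],"grip":1.0}]}}

```text
clock: 17.65
tool_pos: [0.6039, -0.1538, 0.0509]
tool_rot: [3.137, -0.166, 0.001]
wrist_force: [0.4, -0.0, 0.0]
finger_gap: 0.004
```

Call:
{"fn": "arm_command", "kwargs": {"steps": [{"travel":[0,0,0.001],"twist":[0,0,0],"grip":1.0},{"travel":[0,0,0.002],"twist":[0,0,0],"grip":1.0},{"travel":[0,0,0.003],"twist":[0,0,0],"grip":1.0},{"travel":[0,0,0.003],"twist":[0,0,0],"grip":1.0}]}}

```text
clock: 18.05
tool_pos: [0.6036, -0.1538, 0.0474]
tool_rot: [-3.137, 0.166, 0.0]
wrist_force: [0.0, -0.2, -0.4]
finger_gap: 0.009
```

Call:
{"fn": "arm_command", "kwargs": {"steps": [{"travel":[0,0,0.0005],"twist":[0,0,0],"grip":1.0},{"travel":[0,0,0.001],"twist":[0,0,0],"grip":1.0},{"travel":[0,0,0.001],"twist":[0,0,0],"grip":1.0}]}}

```text
clock: 18.35
tool_pos: [0.6038, -0.1538, 0.0465]
tool_rot: [3.137, -0.166, 0.0]
wrist_force: [0.2, 0.7, 0.7]
finger_gap: 0.004
```

Call:
{"fn": "arm_command", "kwargs": {"steps": [{"travel":[0,0,0.0005],"twist":[0,0,0],"grip":1.0},{"travel":[0,0,0.0005],"twist":[0,0,0],"grip":1.0}]}}

```text
clock: 18.55
tool_pos: [0.6038, -0.1539, 0.0465]
tool_rot: [3.137, -0.166, 0.0]
wrist_force: [-1.1, 0.7, 3.4]
finger_gap: 0.004
```

Call:
{"fn": "arm_command", "kwargs": {"steps": [{"travel":[0,0,0.0004],"twist":[0,0,0],"grip":1.0},{"travel":[0,0,0.0008],"twist":[0,0,0],"grip":1.0},{"travel":[0,0,0.0008],"twist":[0,0,0],"grip":1.0},{"travel":[0,0,0.0008],"twist":[0,0,0],"grip":1.0},{"travel":[0,0,0.0008],"twist":[0,0,0],"grip":1.0}]}}

```text
clock: 19.05
tool_pos: [0.6038, -0.1539, 0.0463]
tool_rot: [-3.137, 0.167, -0.0]
wrist_force: [-3.5, 0.8, 10.6]
finger_gap: 0.003
```

Call:
{"fn": "arm_command", "kwargs": {"steps": [{"travel":[0,0,0],"twist":[0,0,0],"grip":1.0},{"travel":[0,0,0],"twist":[0,0,0],"grip":1.0}]}}

```text
clock: 19.25
tool_pos: [0.6038, -0.1539, 0.0464]
tool_rot: [-3.137, 0.167, -0.0]
wrist_force: [-4.2, 0.2, 10.4]
finger_gap: 0.004
```

It is firm: at 10.4 N the deck moves only about 0.1–0.2 mm. I'll lift straight off and retreat.

Call:
{"fn": "arm_command", "kwargs": {"steps": [{"travel":[0,0,-0.001],"twist":[0,0,0],"grip":1.0},{"travel":[0,0,-0.003],"twist":[0,0,0],"grip":1.0},{"travel":[0,0,-0.01],"twist":[0,0,0],"grip":1.0},{"travel":[0,0,-0.04],"twist":[0,0,0],"grip":1.0},{"travel":[0,0,-0.075],"twist":[0,0,0],"grip":1.0},{"travel":[-0.04,0,-0.1],"twist":[0,0,0],"grip":1.0},{"travel":[-0.055,0,-0.1],"twist":[0,0,0],"grip":1.0},{"travel":[-0.055,0,-0.1],"twist":[0,0,0],"grip":1.0},{"travel":[-0.055,0,-0.1],"twist":[0,0,0],"grip":1.0}]}}

```text
clock: 20.15
tool_pos: [0.5496, -0.148, 0.1455]
tool_rot: [3.137, -0.166, 0.001]
wrist_force: [0.6, -0.3, 0.1]
finger_gap: 0.008
```

```bash
python3 -c "
from h import *
delta([.605,-.154,.07],-6)
m,im,d=snap('wrist','w7')
m,im,d=snap('scene','s5')
a=cv2.resize(im[190:290,270:410],None,fx=5,fy=5,interpolation=cv2.INTER_CUBIC);cv2.imwrite('pics/s5z.png',a[:,:,::-1])
b=load('s4')[1]; r=np.abs(im.astype(int)-b).sum(2)>60
r[:, :300]=0; r[235:280,305:325]=0; print('changed px scene',np.argwhere(r).shape, np.argwhere(r)[:5].tolist())
print('deck z corners fit:')
m,im,d=load('w7')
vs,us=np.mgrid[0:480:4,0:640:4]
X=np.array([unproj(m,u,v,d=d[v,u]) for u,v in zip(us.ravel(),vs.ravel()) if d[v,u]>0])
D=X[(abs(X[:,2]-.046)<.004)&(X[:,0]>.59)&(X[:,0]<.65)]
c=np.linalg.lstsq(np.c_[D[:,:2]-D[:,:2].mean(0),np.ones(len(D))],D[:,2],rcond=None)[0]; print(len(D),c.round(4))"
```

```text
pos [ 0.5496 -0.148   0.1455] t 20.15 yawnow -6.07 F [ 0.55 -0.25  0.09] gap 0.008
travel [0.0557 0.0001 0.0755] twist [-0.   -0.04 -0.07]
changed px scene (1519, 2) [[57, 300], [62, 302], [63, 302], [63, 303], [63, 304]]
deck z corners fit:
1032 [-0.0038  0.0016  0.0459]
```

View pics/w7.png

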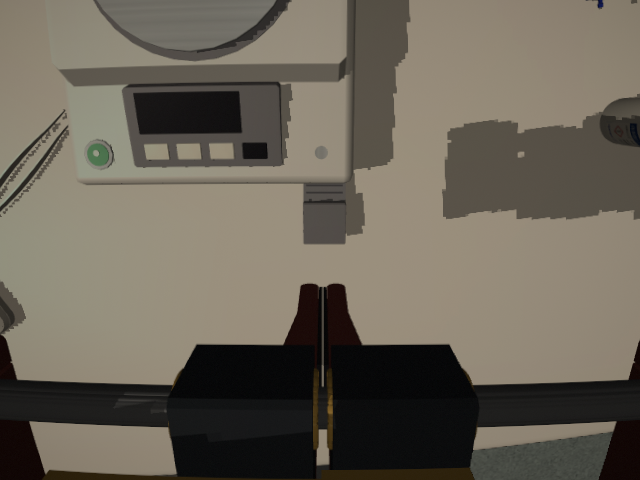

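View pics/s5z.png

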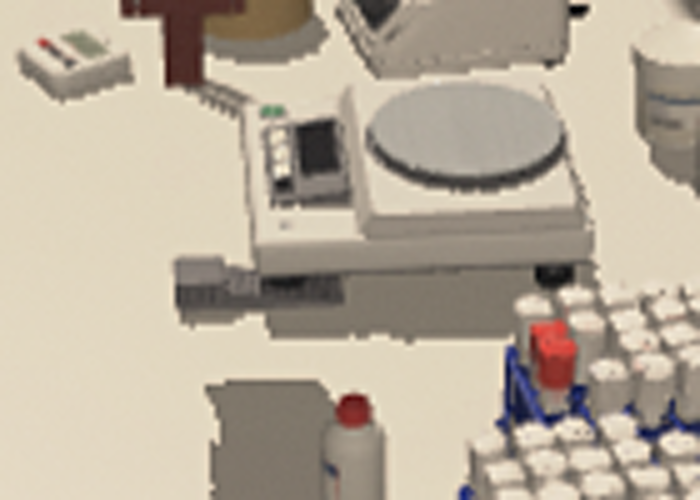

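Run:
```python
from h import *
for f,c,r,dot in(('w4',323,(320,380),(316,206)),('w5',323,(320,385),(316,228)),('w6',323,(225,275),(319.5,157)),('w7',324,(215,265),(321,152.5))):
    m,im,d=load(f); s=im.astype(int).sum(2)[r[0]:r[1],c-8:c+8].mean(1); v=r[0]+int(np.argmax(np.diff(s)))+1
    print(f,v,unproj(m,c,v,z=.02).round(4),'dot',unproj(m,*dot,z=.046).round(4))
```

```text
w4 360 [ 0.5373 -0.1485  0.02  ] dot [ 0.605  -0.1536  0.046 ]
w5 369 [ 0.5388 -0.1486  0.02  ] dot [ 0.6048 -0.1534  0.046 ]
w6 254 [ 0.5385 -0.1487  0.02  ] dot [ 0.6048 -0.1537  0.046 ]
w7 244 [ 0.5386 -0.1485  0.02  ] dot [ 0.6051 -0.1535  0.046 ]
```

The wedge has not crept: its heel back is at x = 0.5386, where I left it. The balance's dot is within 0.3 mm of where it was, and the deck is level to about 0.004 rad.

```bash
python3 -c "
from workcell import *
print(close_job())"
```

```text
the job is handed in; nothing more can be done
None
```

I wedged the seized front right foot, pressed the case above it, and it no longer rocked. I handed the job in at about 20 s; no verdict was reported.

- **Jamming:** I pushed the wedge under the foot from the front, thin end first. The push force was under about 5 N until it met the foot, then I stopped at 12.7 N, inside the 10–18 N range, and let go. The heel's back stayed at x = 0.5386–0.5388 m in every check after release.
- **Pressing:** With the fingers shut I pressed within about 2 mm of the marked point. I held 10.4 N, and the deck gave only about 0.1–0.2 mm.
- **After lifting off:** The deck was level to about 0.004 rad. The marked point on the balance was within 0.3 mm of where it was before the jam. The other things near the balance looked unmoved in the pictures, by eye only.

**Not confirmed:** I could not measure the wedge's bearing force or the load on the front left foot directly. I inferred both from the push force, the firm press and the wedge not springing back. A pixel comparison of the bench before and after pressing was spoiled by the arm moving through the view, so I did not use it.

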